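# Load a test cassette under the reader's leaf spring and start the reading

### The arm

A 6-joint arm with a two-finger parallel gripper is mounted at the origin on a cart in front of the work surface, level with it; the furniture and walls round the work are solid. World frame = base frame: x ahead of the robot, y to its left, z up, the work surface at z = 0. Lengths are in m, angles in rad, forces in N, time in s.
With the tool pointing down it reaches from about 0.375 to 0.9 m from the base axis. Payload 3.1 kg.
Tool frame: the origin (TCP) lies on the centre line of the jaws, within the pads' length; the fingertips stand ahead of it and the grasp point (between the pads) lies 3 mm ahead of it (robot.tip_reach is the z of the fingertips in the tool frame, in m); z points along the fingers, y is the line along which they close (so a half turn about z gives the same grasp; the last joint's range is limited). The gripper opens to 87 mm and grips with 3 to 60 N. Pads are 19 mm wide; open, the fingers measure 117 mm over their backs; the gripper's body (75 mm by 190 mm) begins 51 mm behind the grasp point.
Start: joints at [0.976, 0.527, 1.433, -0, 1.181, -0.178], TCP at [0.253, 0.571, 0.245] pointing down, gripper open.
Joint ranges: [-3.08, 3.08], [-0.75, 2.2], [0.22, 2.44], [-1.43, 4.57], [0, 2.65], [-2.85, 2.85]. Speed limits (rad/s): [2.79, 2.79, 3.14, 3.14, 3.14, 3.14].

### API

Orientations are given as a unit quaternion [x, y, z, w].
In Python, from rig import sensors, eyes, ticket, robot gives the robot as it stands.
- The arm moves only by the tool drive_tool, never from a script. Its argument "deltas" is a list that holds one entry, the list of rows, each a list of 6 numbers: the shift along the tool's x, y, z in mm, then the turn, a rotation vector about the tool's x, y, z in rad. A call has 1 to 8 rows; each row shifts and turns the commanded pose from where the row before left it, along the tool's axes as they then stand; what a row does not reach is not made up. A row lasts 1/12 s, in which the tool goes at most 41.7 mm and 7.16 degrees, less where a joint would pass 70% of its speed; a pose out of reach is approached as far as the arm can. A call is refused whole if a number of a shift passes 41.7 or a number of a turn 0.125, either way. A call with a gripper value outside its range is refused whole. "gripper" is the opening in per cent of the stroke, from 0 (shut) to 100 (fully open), set as the call begins (left out, the last holds). The fingers move at their own pace and stop on an object; "squeeze" is the grip in N (left out, the last holds). Time passes only in rows, so rows that do not move let the fingers close. It gives the time, the measured TCP pose, the force, the opening and the grip force at its end, in the units of the state.
- sensors.get_obs(): the state, without advancing time (a new reading comes with each control period).
- eyes.camera(name): name is "side" or "top" or "wrist"; returns a dict with "img" (384x512x3 uint8, red, green, blue), "fov_y" (degrees; the focal length in pixels is half the picture's height over the tangent of half this angle, whatever the lens; pixels are square), "cx", "cy" (the principal point, pixels), "xyz" and "attitude" of the camera in the world; the wrist camera has in their place "hand_eye" (4x4, takes a point from camera to tool coordinates, whose origin is the TCP and whose axes are the flange's). Camera axes: x right, y up, looking along -z (the intrinsics and any distortion apply to the point x, -y, -z); pixel columns grow to the right and rows downward; lengths in m; the calibration is good to about 2 mm. A picture is of the moment at which its call begins: read the wrist's pose just before it. There is no depth.
- ticket.hand_in(): hands the job in; it is judged then, once.
The state is a dict: "time": time; "q": joint angles; "joint_velocities": joint speeds; "joint_torque": joint torques, N m; "position": TCP position; "tool_rot": TCP orientation; "ft_force": force on the tool from outside, world axes, zero at the start; "moment": the same for the moment, N m; "grip_width": finger opening in m; "grip_force": force on a finger pad.
Only numpy, scipy, OpenCV 4.12 (cv2) and the standard library are available. Lean on these libraries where they do the work, as an engineer would, in place of code of your own. Each camera call takes 0.05 s, during which the arm holds its last target. There are 200 camera calls.

### The job

Load the test cassette into the reader: with the fingertips on its thumb tab press it down against the sprung bed and, keeping it down, slide it under the bridge and the leaf spring until it is fully home against the end stop, where it must stay by itself. Then press the start key fully down and let it come up again. Do not force the cassette against the bridge, do not pick it up, do not press the key before it is home, and leave the other things on the table where they are.

Things in the scene. Friction and masses are not known exactly. Their poses are not given: they have to be found in the camera images.
- reader: Fixed white benchtop cassette reader, 266 mm long (x), 145 mm wide, 76 mm high. Origin on the table under the middle of the bridge's near edge; +x is the loading direction, +y left, z up. All reader positions below are in this frame. The head with display (x=47 to 116 mm) stands behind the bay; a console 34 mm high lies right of the bay (x=-10 to 116, y=-100 to -43 mm).
- tray (a point): middle of the open loading tray (x=-75 mm of the reader, on the raised bed's top). The tray runs from x=-150 mm to the bridge at x=0; side walls 25 mm high, 72 mm apart, closing to 65 mm over the last 40 mm, guide the cassette. Nothing hangs over it
- bridge (a point): middle of the underside of the fixed aluminium bridge, 28 mm above the table; the bridge crosses the bay's mouth from x=0 to 14 mm and is 6.5 mm thick. Unpressed, the cassette's nose butts against it. The leaf spring is riveted on it
- reader_home (a point): point fixed in the reader (x=10 mm, z=14 mm) where the cassette's origin lies when fully home; axes as the reader's. The bay runs from the bridge to the end stop at x=60 mm, 65 mm wide, open at the top but for the leaf spring, an aluminium lip along each side (underside at 28 mm) and the head's overhang (from x=47 mm, 40 mm up)
- bed (a joint): sprung bed plate under the cassette, 62 mm wide, x=-140 to 58 mm of the reader, stays level. Value: how far it is pressed down, m: 0 = up (top 19 mm above the table), 0.008 = bottomed (top at 11 mm). Takes 5 N at first and 1 N more per mm; rises when let go. The cassette passes under the bridge only with the bed pressed at least 5 mm (aim for 6 to 7.5)
- leaf (a joint): steel leaf spring, 20 mm wide, sloping down from the bridge into the bay; its rounded end is 40 mm beyond the bridge's near edge and hangs about 24 mm above the table. Value: how far it is lifted, rad: 0 = hanging free, about 0.17 with a cassette under it (it then bears on it with about 4 N)
- cassette: Loose white plastic test cassette, 100 mm long (x), 62 mm wide (y), about 80 g. Origin under its centre; +x points to its nose with rounded corners. From x=-16 to 50 mm it is 14 mm thick. It starts on the raised bed in the tray, nose 10 to 35 mm short of the bridge, nearly straight. Slides with friction about 0.2. When home, bed spring and lips hold it, with the thumb tab outside the bridge
- thumb_tab (a point): middle of the top of the cassette's thumb tab, its near end: x=-50 to -16 mm of the cassette, 54 mm wide, 6 mm thick. An upright step 8 mm high at its far end (17 mm from this point) leads up to the thick part: fingertips on the tab press down (10 to 20 N) and push against the step (about 5 N; near 10 N at the end stop). The cassette must not be loaded with over 50 N
- start_key (a joint): the start key, a grey 24 mm square cap on the console's top. Value: how far it is pressed, m: 0 = up, 0.004 = fully down (takes 5 N); it springs back when let go
- key_top (a point): centre of the start key's top, 40 mm above the table when up
- buffer_bottle: bystander: small dropper bottle, 33 mm wide, 68 mm high, beside the bay on the left of the reader; origin under its centre
- petri_dish: bystander: 60 mm petri dish, 14 mm high, on the table on the right of the loading tray, in front of the console; origin under its centre
- pipette: bystander: pipette, 256 mm long, lying at the left end of the table
- marker: bystander: marker pen, 135 mm long, lying on the right towards the robot
- clip: bystander: binder clip, 32 mm, at the right towards the back
- tape_roll: bystander: roll of tape, 96 mm wide, 48 mm high, at the back
There are look-alikes about, which are no part of the job. There is more than one size of the cassette; the one meant has the size given above.

How it is judged:
By the outcome, as a careful person would: the job done as asked, in the order asked, and still so for the second after the job is handed in, with the robot touching nothing.
It also fails if it takes over 38 s, if anything falls off the work surface, if the arm or the gripper's body presses on something with over 40 N, if the wrist force passes 120 N, or if a joint passes its speed limit or range.

## Working session

There is one attempt and no reset: what is moved stays moved. The work goes in short steps, Python scripts to look and compute and a tool call to move; the robot and the scene stay as the last step left them, time stands still between calls to the robot, and variables do not carry over. Pictures are saved under pics/ and viewed, at most 10 in all, crops included, and the job is handed in when it is done.

Besides the shell and the picture viewer there is one more tool, called after "Call:" as a command line: name --argument value ..., lists and objects as JSON in quotes. drive_tool: Moves the arm, as the interface text tells. Its arguments: {"type":"object","properties":{"deltas":{"type":"array"},"gripper":{"type":"number"},"squeeze":{"type":"number"}},"required":["deltas"]}

```bash
mkdir -p pics; ls
python3 - <<'E'
from rig import sensors, eyes, ticket, robot
import cv2
print(sensors.get_obs(), robot.tip_reach)
for n in("top","side"):
    c=eyes.camera(n); cv2.imwrite(f"pics/{n}0.png",c["img"][:,:,::-1])
    print({k:v for k,v in c.items() if k!="img"})
E
```

```text
pics
{'time': 0.0, 'q': array([ 9.75495947e-01,  5.28507432e-01,  1.43388915e+00,  4.93780957e-06,
        1.18139653e+00, -1.78498533e-01]), 'joint_velocities': array([ 1.04738610e-04, -1.17338761e-04, -5.95822799e-05, -1.14508256e-03,
        1.14324050e-03, -1.88411465e-04]), 'joint_torque': array([ 1.47881568e-03, -4.40036631e+01, -1.76594245e+01,  6.31992845e-02,
        5.81065868e-02, -1.71415581e-04]), 'position': array([0.25260688, 0.57093267, 0.24355042]), 'tool_rot': array([ 2.06896482e-01,  9.78362221e-01, -1.01804431e-03, -4.17252237e-04]), 'ft_force': array([-0.08907663,  0.2682842 , -0.29142024]), 'moment': array([ 0.01025669, -0.00853303, -0.02258514]), 'grip_force': 0.0, 'grip_width': 0.08754352572215086} 0.022
{'fov_y': 53.12230127269772, 'cx': 252.08701764909745, 'cy': 192.51250214673277, 'xyz': array([ 0.53247191, -0.00684825,  1.0788477 ]), 'attitude': array([ 0.01304954, -0.02479257, -0.69670372,  0.71681166])}
{'fov_y': 51.5093066252039, 'cx': 259.39369471320134, 'cy': 184.3126545886381, 'xyz': array([ 0.18435966, -0.86212794,  0.47179051]), 'attitude': array([ 0.53091955, -0.12033391, -0.17793166,  0.81974661])}
```

Run:
```python
import cv2
a=cv2.imread("pics/top0.png");b=cv2.imread("pics/side0.png")
cv2.imwrite("pics/v1.png",cv2.resize(a,(800,600),interpolation=cv2.INTER_CUBIC))
cv2.imwrite("pics/v2.png",cv2.resize(b,(800,600),interpolation=cv2.INTER_CUBIC))
```

```text
(no output)
```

View pics/v1.png

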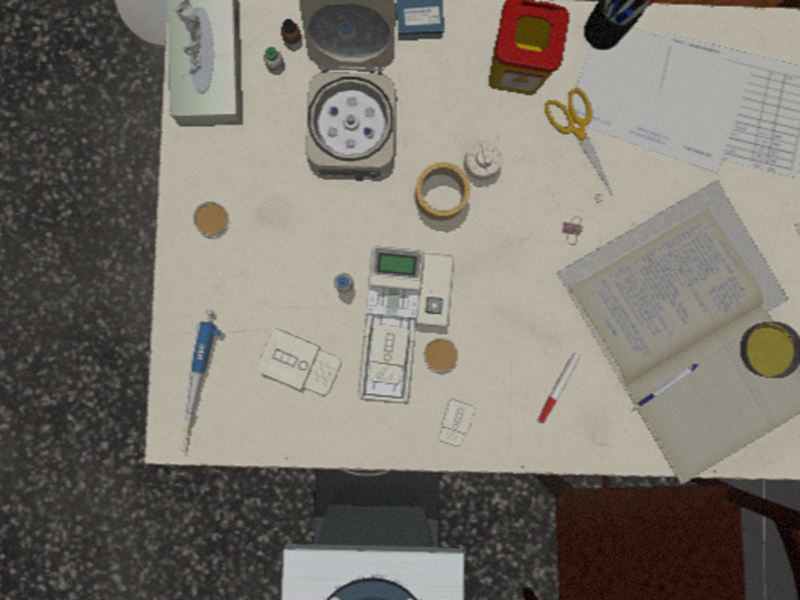

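View pics/v2.png

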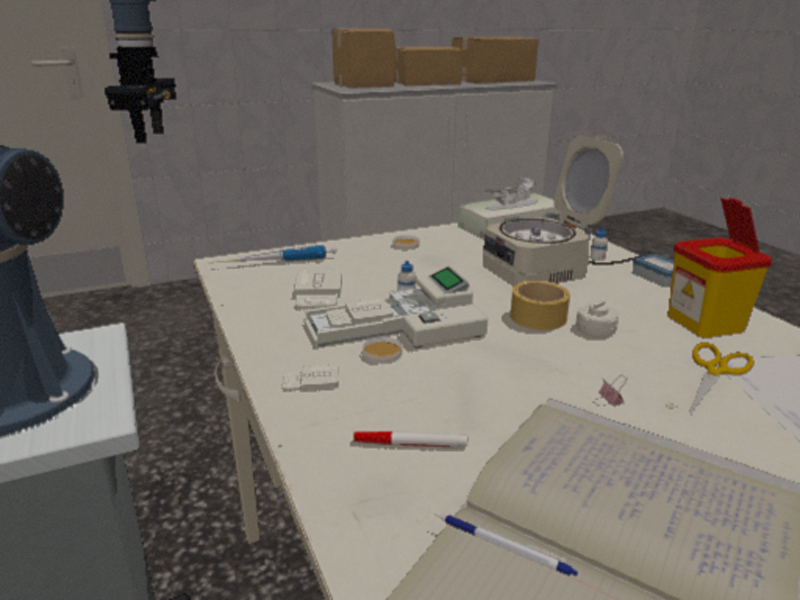

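The top view (enlarged 1.5625×) has three candidate cassettes: in the tray (388,350), a bigger one at (300,362) and a smaller one at (457,422). The one in the tray fits the description, because it lies on the bed with its nose towards the bridge. The key is at (434,305), the bottle at (344,283) and the dish at (441,355). I'll confirm this in an enlarged crop.

```bash
cat > h.py <<'E'
import numpy as np,cv2
from scipy.spatial.transform import Rotation as R
from rig import eyes,sensors
def ray(c,u,v):
    f=192/np.tan(np.radians(c["fov_y"]/2))
    d=np.array([(u-c["cx"])/f,-(v-c["cy"])/f,-1.])
    return np.array(c["xyz"]),R.from_quat(c["attitude"]).as_matrix()@d
def onz(c,u,v,z):
    o,d=ray(c,u,v); return o+d*(z-o[2])/d[2]
def proj(c,p):
    f=192/np.tan(np.radians(c["fov_y"]/2))
    q=R.from_quat(c["attitude"]).as_matrix().T@(np.array(p)-c["xyz"])
    return c["cx"]+f*q[0]/-q[2], c["cy"]-f*q[1]/-q[2]
def wrist():
    s=sensors.get_obs(); c=eyes.camera("wrist"); T=np.eye(4)
    T[:3,:3]=R.from_quat(s["tool_rot"]).as_matrix(); T[:3,3]=s["position"]
    T=T@c["hand_eye"]; c["xyz"]=T[:3,3]; c["attitude"]=R.from_matrix(T[:3,:3]).as_quat(); return c
E
python3 - <<'E'
import cv2
from h import *
a=cv2.imread("pics/top0.png")[150:265,215:315]
cv2.imwrite("pics/v3.png",cv2.resize(a,(520,598),interpolation=cv2.INTER_CUBIC))
c=eyes.camera("top")
s=1.5625
for n,u,v,z in(("trayNL",361,399,.025),("trayNR",409,401,.025),("conNR",449,326,.034),("conFR",453,256,.034),("key",434,305,.04),("big",300,362,.02),("small",457,422,.014),("headL",372,248,.076)):
    print(n,onz(c,u/s,v/s,z).round(4))
w=wrist(); print(w["hand_eye"].round(3),w["fov_y"],[k for k in w])
E
```

```text
trayNL [0.4163 0.0289 0.025 ]
trayNR [ 0.415  -0.0548  0.025 ]
conNR [ 0.5475 -0.1207  0.034 ]
conFR [ 0.6703 -0.1249  0.034 ]
key [ 0.5831 -0.0931  0.04  ]
big [0.4773 0.1379 0.02  ]
small [ 0.3793 -0.1409  0.014 ]
headL [0.6742 0.0165 0.076 ]
[[ 0.001  0.964  0.266  0.072]
 [ 1.    -0.001  0.    -0.001]
 [ 0.     0.266 -0.964 -0.141]
 [ 0.     0.     0.     1.   ]] 68.00428302180622 ['img', 'fov_y', 'cx', 'cy', 'hand_eye', 'xyz', 'attitude']
```

View pics/v3.png

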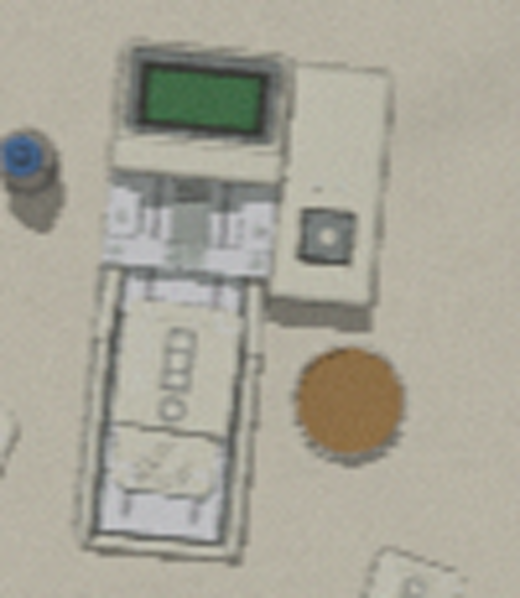

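Measured from the crop, the tray cassette is about 189 px × 0.525 mm ≈ 99 mm long, with its step at row 428 and nose at row 303, so it is the one meant. The bridge's near edge is at about row 272 and the key at about (328,237). I'll move above it for a close look.

Call:
drive_tool --deltas '[[[-27.4,-28.3,0,0,0,0],[-27.4,-28.3,0,0,0,0],[-27.4,-28.3,0,0,0,0],[-27.4,-28.3,0,0,0,0],[-27.4,-28.3,0,0,0,0],[-27.4,-28.3,0,0,0,0],[-27.4,-28.3,0,0,0,0],[-27.4,-28.3,0,0,0,0]]]' --gripper 12

```text
time: 0.87
position: [0.3619, 0.274, 0.2446]
tool_rot: [0.207, 0.978, 0.0, 0.0]
ft_force: [0.7, -0.2, -0.1]
grip_width: 0.0415
grip_force: 0.0
```

Call:
drive_tool --deltas '[[[-27.4,-28.3,0,0,0,0],[-27.4,-28.3,0,0,0,0],[-27.4,-28.3,0,0,0,0],[-27.4,-28.3,0,0,0,0],[-27.4,-28.3,0,0,0,0],[-27.4,-28.3,0,0,0,0],[-27.4,-28.3,0,0,0,0],[-27.4,-28.3,0,0,0,0]]]'

```text
time: 1.53
position: [0.4708, -0.022, 0.2446]
tool_rot: [0.207, 0.978, 0.0, 0.0]
ft_force: [0.4, 0.2, -0.9]
grip_width: 0.0106
grip_force: 0.0
```

Call:
drive_tool --deltas '[[[0,0,0,0,0,-0.12],[0,0,0,0,0,-0.12],[0,0,0,0,0,-0.12],[0,0,0,0,0,0],[0,0,0,0,0,0],[0,0,0,0,0,0]]]'

```text
time: 2.03
position: [0.4704, -0.0198, 0.2445]
tool_rot: [0.03, 1.0, 0.0, -0.0]
ft_force: [-0.5, 0.3, -0.4]
grip_width: 0.0105
grip_force: 0.0
```

Run:
```python
from h import *
import pickle
c=wrist(); pickle.dump(c,open("w1.pkl","wb"))
s=sensors.get_obs(); print(s["position"],R.from_quat(s["tool_rot"]).as_matrix().round(4),s["grip_width"],s["time"],s["ft_force"])
cv2.imwrite("pics/w1.png",cv2.resize(c["img"][:,:,::-1],(800,600),interpolation=cv2.INTER_CUBIC))
```

```text
[ 0.47048469 -0.01978645  0.2445851 ] [[-0.9983  0.0584  0.    ]
 [ 0.0584  0.9983 -0.    ]
 [-0.     -0.     -1.    ]] 0.01037145981017101 2.0833 [ 0.21992915  0.40209358 -0.55543754]
```

View pics/w1.png

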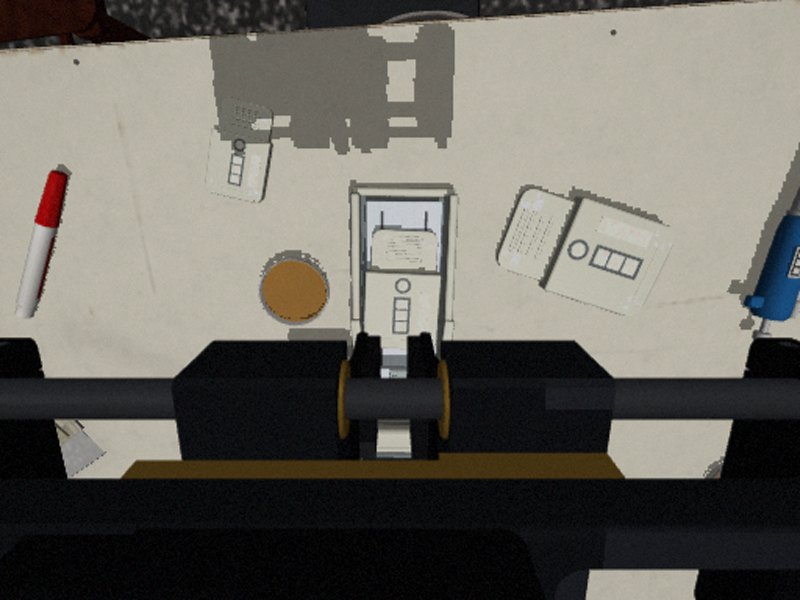

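The wrist view (image up is towards the robot) shows the cassette in the tray. The tab's end is at row 231, the step at row 271 and columns 366–440. The gripper hides the bridge. I'll work out the frames from both views.

Run:
```python
from h import *
import pickle
c=pickle.load(open("w1.pkl","rb")); s=1.5625
for n,u,v,z in(("tabEndL",374,232,.025),("tabEndR",437,232,.025),("stepL",366,272,.033),("stepR",440,272,.033),("wallOutR0",351,190,.025),("wallOutR1",349,340,.025),("wallOutL0",455,190,.025),("wallOutL1",455,340,.025),("ring",402.5,285.5,.033),("win",401,315,.033)):
    print(n,onz(c,u/s,v/s,z).round(4))
t=eyes.camera("top")
def k(n,x,y,z): print("top",n,onz(t,215+(x+.5)/5.2-.5,150+(y+.5)/5.2-.5,z).round(4))
k("conNR",375,305,.034);k("conFR",391,70,.034);k("conNL",274,297,.034);k("key",328,237,.04);k("ring",173,409,.033)
k("tabEndL",110,488,.025);k("tabEndR",212,497,.025);k("stepL",111,425,.033);k("stepR",224,437,.033);k("noseL",124,305,.033);k("noseR",240,311,.033)
k("bridgeL",102,265,.0345);k("bridgeR",272,278,.0345);k("leafBridge",187,268,.0345)
k("wOL0",82,545,.025);k("wOR0",240,560,.025);k("wOL1",104,270,.025);k("wOR1",264,280,.025)
k("headFL",112,170,.04);k("headFR",280,182,.04)
# HSV edge crops
g=cv2.resize(c["img"][105:240,210:310,::-1],(444,600),interpolation=cv2.INTER_CUBIC); cv2.imwrite("pics/w1c.png",g)
```

```text
tabEndL [ 0.4475 -0.0355  0.025 ]
tabEndR [0.4505 0.0155 0.025 ]
stepL [ 0.4785 -0.0439  0.033 ]
stepR [0.482  0.0162 0.033 ]
wallOutR0 [ 0.4132 -0.0514  0.025 ]
wallOutR1 [ 0.5399 -0.0637  0.025 ]
wallOutL0 [0.418  0.0308 0.025 ]
wallOutL1 [0.5452 0.0281 0.025 ]
ring [ 0.4916 -0.0148  0.033 ]
win [ 0.517  -0.0174  0.033 ]
top conNR [ 0.5485 -0.1189  0.034 ]
top conFR [ 0.6725 -0.1245  0.034 ]
top conNL [ 0.5512 -0.0659  0.034 ]
top key [ 0.5832 -0.0929  0.04  ]
top ring [ 0.4913 -0.0147  0.033 ]
top tabEndL [0.4489 0.0171 0.025 ]
top tabEndR [ 0.4456 -0.0365  0.025 ]
top stepL [0.4822 0.0174 0.033 ]
top stepR [ 0.4775 -0.0417  0.033 ]
top noseL [0.5448 0.0125 0.033 ]
top noseR [ 0.5434 -0.0483  0.033 ]
top bridgeL [0.5654 0.0245 0.0345]
top bridgeR [ 0.5611 -0.0645  0.0345]
top leafBridge [ 0.5651 -0.0199  0.0345]
top wOL0 [0.4188 0.0308 0.025 ]
top wOR0 [ 0.4132 -0.0521  0.025 ]
top wOL1 [0.5631 0.0237 0.025 ]
top wOR1 [ 0.5602 -0.0609  0.025 ]
top headFL [0.6149 0.0207 0.04  ]
top headFR [ 0.6112 -0.0671  0.04  ]
```

View pics/w1c.png

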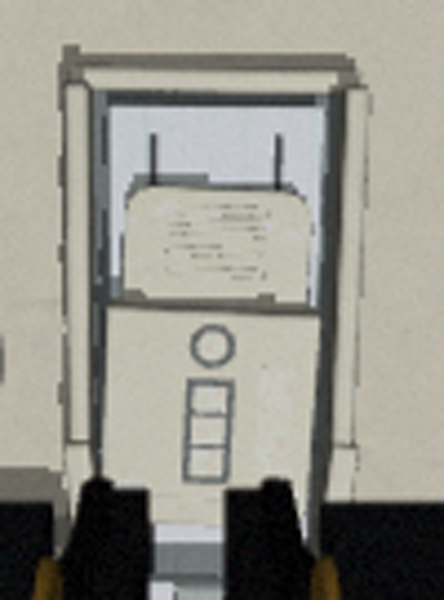

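The two views agree within 2 mm. The reader's yaw is about -3.2°, which already matches the tool. The bridge edge is at x≈0.564, the step at (0.480,-0.0125) and the key at (0.583,-0.093). Now I'll lower onto the tab about 5 mm behind the step.

Call:
drive_tool --deltas '[[[5.4,7,10,0,0,0],[0,0,36,0,0,0],[0,0,36,0,0,0],[0,0,36,0,0,0],[0,0,36,0,0,0],[0,0,25,0,0,0],[0,0,11,0,0,0],[0,0,0,0,0,0]]]'

```text
time: 2.8
position: [0.4641, -0.0122, 0.052]
tool_rot: [0.029, 1.0, 0.001, -0.003]
ft_force: [-0.5, -0.3, -0.2]
grip_width: 0.0106
grip_force: 0.0
```

Call:
drive_tool --deltas '[[[0,0,2,0,0,0],[0,0,2,0,0,0],[0,0,0,0,0,0],[0,0,0,0,0,0]]]'

```text
time: 3.13
position: [0.4663, -0.0128, 0.0515]
tool_rot: [0.028, 1.0, -0.0, 0.001]
ft_force: [0.6, 0.6, 0.2]
grip_width: 0.0103
grip_force: 0.0
```

Call:
drive_tool --deltas '[[[0,0,1.5,0,0,0],[0,0,1.5,0,0,0],[0,0,0,0,0,0],[0,0,0,0,0,0]]]'

```text
time: 3.47
position: [0.4656, -0.0127, 0.0477]
tool_rot: [0.028, 1.0, -0.0, 0.0]
ft_force: [-0.3, -0.2, -0.0]
grip_width: 0.0103
grip_force: 0.0
```

Call:
drive_tool --deltas '[[[0,0,1.5,0,0,0],[0,0,0,0,0,0],[0,0,0,0,0,0]]]'

```text
time: 3.72
position: [0.4656, -0.0128, 0.0463]
tool_rot: [0.028, 1.0, -0.0, 0.0]
ft_force: [-1.1, -0.1, 4.8]
grip_width: 0.0106
grip_force: 2.3
```

Call:
drive_tool --deltas '[[[0,0,1.5,0,0,0],[0,0,1.5,0,0,0],[0,0,1.5,0,0,0],[0,0,1.5,0,0,0],[0,0,0,0,0,0],[0,0,0,0,0,0]]]'

```text
time: 4.22
position: [0.4657, -0.0128, 0.0407]
tool_rot: [0.028, 1.0, -0.0, 0.0]
ft_force: [-1.1, -0.1, 9.7]
grip_width: 0.0104
grip_force: 5.0
```

Call:
drive_tool --deltas '[[[0,0,0.7,0,0,0],[-2,0,0,0,0,0],[-2,0,0,0,0,0],[-2,0,0,0,0,0],[-2,0,0,0,0,0],[-2,0,0,0,0,0],[0,0,0,0,0,0]]]'

```text
time: 4.8
position: [0.4757, -0.0133, 0.0401]
tool_rot: [0.028, 1.0, -0.0, 0.0]
ft_force: [-0.8, -0.5, 11.2]
grip_width: 0.0104
grip_force: 5.3
```

Run:
```python
from h import *
s=sensors.get_obs(); print(s["position"],s["ft_force"])
t=eyes.camera("top");d=eyes.camera("side");w=wrist()
a=cv2.resize(t["img"][150:265,215:315,::-1],(260,299),interpolation=cv2.INTER_CUBIC)
b=cv2.resize(d["img"][165:230,185:320,::-1],(540,260),interpolation=cv2.INTER_CUBIC)
e=cv2.resize(w["img"][90:290,160:360,::-1],(299,299),interpolation=cv2.INTER_CUBIC)
o=np.zeros((565,570,3),np.uint8);o[:299,:260]=a;o[:299,265:564]=e;o[303:563,:540]=b
cv2.imwrite("pics/m1.png",o)
```

```text
[ 0.47573386 -0.01331754  0.04014673] [-0.81462915 -0.4669416  11.18627424]
```

View pics/m1.png

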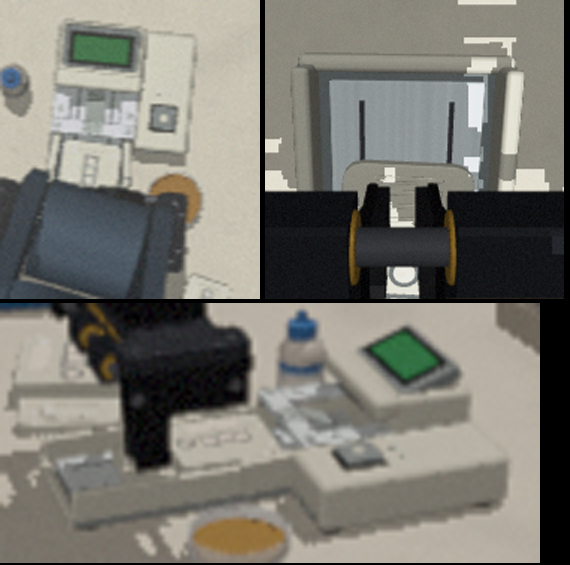

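The fingers stand on the tab just behind the step, the cassette is straight in the tray, and the wrist force of 11 N means the bed is about 6.5–7 mm down. I'll keep sliding.

Call:
drive_tool --deltas '[[[-2,0,0,0,0,0],[-2,0,0,0,0,0],[-2,0,0,0,0,0],[-2,0,0,0,0,0],[-2,0,0,0,0,0],[0,0,0,0,0,0]]]'

```text
time: 5.45
position: [0.4858, -0.0139, 0.0402]
tool_rot: [0.028, 1.0, -0.0, 0.0]
ft_force: [-1.6, 0.8, 11.0]
grip_width: 0.0105
grip_force: 5.3
```

Call:
drive_tool --deltas '[[[-2,0,0,0,0,0],[-2,0,0,0,0,0],[-2,0,0,0,0,0],[0,0,0,0,0,0]]]'

```text
time: 5.78
position: [0.4918, -0.0143, 0.0402]
tool_rot: [0.028, 1.0, -0.0, 0.0]
ft_force: [-0.2, 0.3, 10.0]
grip_width: 0.0105
grip_force: 5.3
```

Call:
drive_tool --deltas '[[[-1.5,0,0.2,0,0,0],[-1.5,0,0,0,0,0],[-1.5,0,0,0,0,0],[0,0,0,0,0,0]]]'

```text
time: 6.12
position: [0.4961, -0.0145, 0.04]
tool_rot: [0.028, 1.0, -0.0, 0.0]
ft_force: [-2.5, 0.8, 10.4]
grip_width: 0.0104
grip_force: 5.4
```

Call:
drive_tool --deltas '[[[-1.5,0,0,0,0,0],[-1.5,0,0,0,0,0],[-1.5,0,0,0,0,0],[0,0,0,0,0,0]]]'

```text
time: 6.45
position: [0.5007, -0.0147, 0.0401]
tool_rot: [0.028, 1.0, -0.0, 0.0]
ft_force: [-1.3, 1.5, 10.8]
grip_width: 0.0101
grip_force: 5.4
```

Call:
drive_tool --deltas '[[[-2,0,0,0,0,0],[-2,0,0,0,0,0],[-2,0,0,0,0,0],[-2,0,0,0,0,0],[-2,0,0,0,0,0],[0,0,0,0,0,0]]]'

```text
time: 6.95
position: [0.5109, -0.0154, 0.0401]
tool_rot: [0.028, 1.0, -0.0, 0.001]
ft_force: [-0.4, 0.4, 10.5]
grip_width: 0.0103
grip_force: 5.4
```

Call:
drive_tool --deltas '[[[-2,0,0,0,0,0],[-2,0,0,0,0,0],[-2,0,0,0,0,0],[-2,0,0,0,0,0],[-2,0,0,0,0,0],[0,0,0,0,0,0]]]'

```text
time: 7.45
position: [0.5201, -0.0158, 0.0398]
tool_rot: [0.028, 1.0, 0.0, -0.0]
ft_force: [-1.9, 0.6, 8.3]
grip_width: 0.0102
grip_force: 4.5
```

Call:
drive_tool --deltas '[[[-2,0,0,0,0,0],[-2,0,0,0,0,0],[-2,0,0,0,0,0],[-2,0,0,0,0,0],[-2,0,0,0,0,0],[0,0,0,0,0,0]]]'

```text
time: 7.95
position: [0.5296, -0.0162, 0.0396]
tool_rot: [0.028, 1.0, 0.0, -0.001]
ft_force: [-2.5, -0.8, 8.6]
grip_width: 0.0104
grip_force: 5.0
```

Call:
drive_tool --deltas '[[[-2,0,0,0,0,0],[-2,0,0,0,0,0],[-2,0,0,0,0,0],[-2,0,0,0,0,0],[-2,0,0,0,0,0],[0,0,0,0,0,0]]]'

```text
time: 8.45
position: [0.54, -0.0169, 0.0397]
tool_rot: [0.028, 1.0, 0.0, -0.001]
ft_force: [-1.8, 0.6, 8.5]
grip_width: 0.0104
grip_force: 4.9
```

Call:
drive_tool --deltas '[[[-1.5,0,0,0,0,0],[-1.5,0,0,0,0,0],[-1.5,0,0,0,0,0],[0,0,0,0,0,0]]]'

```text
time: 8.78
position: [0.5443, -0.0171, 0.0397]
tool_rot: [0.028, 1.0, 0.0, -0.001]
ft_force: [-2.1, -0.4, 7.3]
grip_width: 0.0106
grip_force: 4.9
```

Call:
drive_tool --deltas '[[[-1,0,0,0,0,0],[-1,0,0,0,0,0],[0,0,0,0,0,0],[0,0,0,0,0,0]]]'

```text
time: 9.12
position: [0.5459, -0.0172, 0.0397]
tool_rot: [0.028, 1.0, 0.0, -0.001]
ft_force: [-3.2, -0.1, 7.6]
grip_width: 0.0105
grip_force: 5.1
```

Call:
drive_tool --deltas '[[[-1,0,0,0,0,0],[0,0,0,0,0,0],[0,0,0,0,0,0]]]'

```text
time: 9.37
position: [0.546, -0.0172, 0.0395]
tool_rot: [0.028, 1.0, 0.0, -0.002]
ft_force: [-3.2, -0.2, 8.7]
grip_width: 0.0104
grip_force: 5.4
```

Call:
drive_tool --deltas '[[[-1,0,0,0,0,0],[0,0,0,0,0,0],[0,0,0,0,0,0]]]'

```text
time: 9.62
position: [0.5462, -0.0171, 0.0394]
tool_rot: [0.028, 1.0, 0.0, -0.003]
ft_force: [-4.5, 0.1, 8.8]
grip_width: 0.0103
grip_force: 5.8
```

Call:
drive_tool --deltas '[[[-1,0,0,0,0,0],[0,0,0,0,0,0],[0,0,0,0,0,0]]]'

```text
time: 9.87
position: [0.5465, -0.0172, 0.0394]
tool_rot: [0.028, 1.0, 0.0, -0.004]
ft_force: [-5.5, -2.1, 9.9]
grip_width: 0.0103
grip_force: 6.6
```

Call:
drive_tool --deltas '[[[-1,0,0,0,0,0],[-1,0,0,0,0,0],[0,0,0,0,0,0],[0,0,0,0,0,0]]]'

```text
time: 10.2
position: [0.5471, -0.0172, 0.0394]
tool_rot: [0.028, 1.0, 0.0, -0.005]
ft_force: [-8.6, -2.4, 12.3]
grip_width: 0.0106
grip_force: 7.9
```

Call:
drive_tool --deltas '[[[-1,0,0,0,0,0],[-1,0,0,0,0,0],[0,0,0,0,0,0],[0,0,0,0,0,0]]]'

```text
time: 10.53
position: [0.5473, -0.0171, 0.0394]
tool_rot: [0.028, 1.0, 0.001, -0.007]
ft_force: [-10.9, -2.1, 14.2]
grip_width: 0.0107
grip_force: 9.8
```

Run:
```python
from h import *
s=sensors.get_obs(); print(s["position"],s["ft_force"])
d=eyes.camera("side");t=eyes.camera("top")
b=cv2.resize(d["img"][150:230,185:320,::-1],(675,400),interpolation=cv2.INTER_CUBIC)
a=cv2.resize(t["img"][150:205,225:305,::-1],(260,179),interpolation=cv2.INTER_CUBIC)
o=np.zeros((585,675,3),np.uint8);o[:400]=b;o[403:582,:260]=a
cv2.imwrite("pics/m2.png",o)
```

```text
[ 0.54726401 -0.01713268  0.0393825 ] [-10.8732162   -2.06338403  14.21054445]
```

View pics/m2.png

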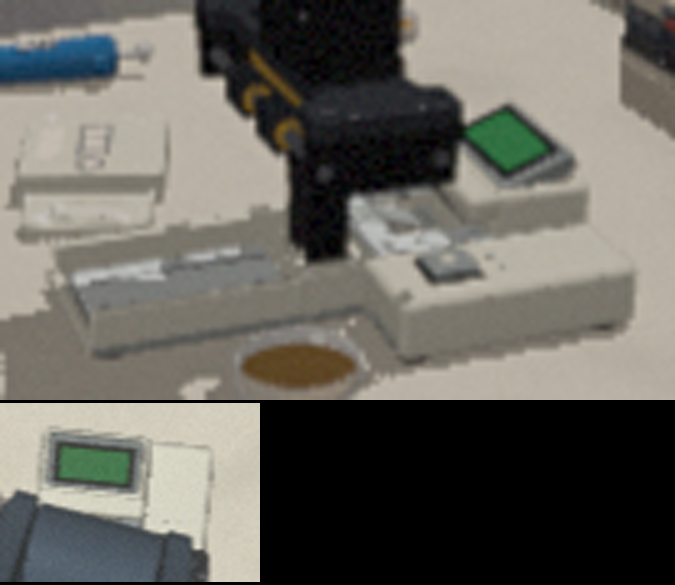

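The cassette is against the end stop: 11 N of push with no further travel, and the fingers still short of the bridge. I'll ease the push, lift, and clear back.

Call:
drive_tool --deltas '[[[2,0,0,0,0,0],[2,0,0,0,0,0],[0,0,-1,0,0,0],[0,0,-2,0,0,0],[0,0,-2,0,0,0]]]'

```text
time: 11.05
position: [0.547, -0.017, 0.0436]
tool_rot: [0.028, 1.0, 0.001, -0.003]
ft_force: [-4.5, 0.3, -1.8]
grip_width: 0.0101
grip_force: 2.1
```

Call:
drive_tool --deltas '[[[0,0,-2,0,0,0],[0.5,0,-2,0,0,0],[2,0,-3,0,0,0],[2,0,-5,0,0,0],[0,0,-15,0,0,0],[0,0,-30,0,0,0],[0,0,0,0,0,0]]]'

```text
time: 11.63
position: [0.5506, -0.0183, 0.1061]
tool_rot: [0.028, 1.0, -0.001, 0.007]
ft_force: [0.4, -0.2, 0.7]
grip_width: 0.0106
grip_force: 0.0
```

Call:
drive_tool --deltas '[[[35,0,0,0,0,0],[40,0,0,0,0,0],[40,0,0,0,0,0],[20,0,0,0,0,0],[0,0,0,0,0,0]]]'

```text
time: 12.05
position: [0.4056, -0.0084, 0.1016]
tool_rot: [0.029, 1.0, 0.001, -0.002]
ft_force: [0.2, 0.3, -0.4]
grip_width: 0.0104
grip_force: 0.0
```

Run:
```python
from h import *
d=eyes.camera("side");t=eyes.camera("top")
b=cv2.resize(d["img"][160:230,185:320,::-1],(540,280),interpolation=cv2.INTER_CUBIC)
a=cv2.resize(t["img"][150:215,215:315,::-1],(520,338),interpolation=cv2.INTER_CUBIC)
o=np.zeros((600,545,3),np.uint8);o[:338,:520]=a;o[320:600,:540]=b
o[:320,:520]=a[:320]
cv2.imwrite("pics/m3.png",o)
```

```text
(no output)
```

View pics/m3.png

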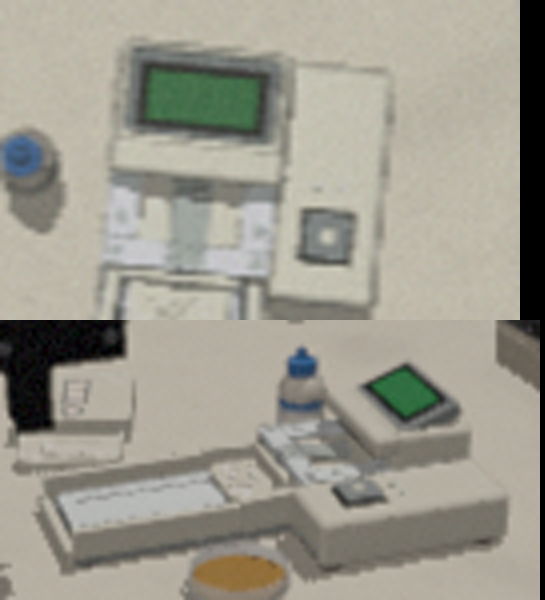

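The top view shows the cassette filling the bay up to the head, under the leaf and lips, with only the tab outside the bridge. I'll check its depth by the tab's end.

Run:
```python
from h import *
d=eyes.camera("side");t=eyes.camera("top");w=wrist()
yaw=-.056;ex=np.array([np.cos(yaw),np.sin(yaw),0]);ey=np.array([-ex[1],ex[0],0]);o=np.array([.564,-.0195,0])
P=lambda x,y,z:o+ex*x+ey*y+np.array([0,0,z])
im=[];S=5
for c,(r0,r1,c0,c1) in((t,(195,235,225,280)),(d,(180,220,195,265))):
    a=cv2.resize(c["img"][r0:r1,c0:c1,::-1],None,fx=S,fy=S,interpolation=cv2.INTER_CUBIC)
    for x in(-40,-6):
        for y in(-24,24):
            u,v=proj(c,P(x/1e3,y/1e3,.020)); q=(int((u+.5-c0)*S),int((v+.5-r0)*S)); cv2.circle(a,q,2,(0,0,255) if x==-40 else (255,0,0),-1)
    im.append(cv2.copyMakeBorder(a,0,0,0,350-a.shape[1],cv2.BORDER_CONSTANT))
cv2.imwrite("pics/m4.png",np.vstack(im))
```

```text
(no output)
```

View pics/m4.png

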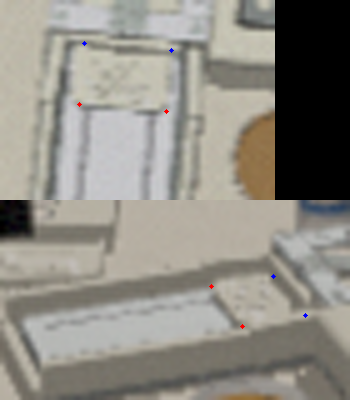

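The projected home position of the tab (red dots for its end) falls on its imaged edge within about 1 mm, so the cassette is home and stays there. Now the key.

Call:
drive_tool --deltas '[[[-36.4,-14.8,0,0,0,0],[-36.4,-14.8,0,0,0,0],[-36.4,-14.8,0,0,0,0],[-36.4,-14.8,0,0,0,0],[-36.4,-14.8,0,0,0,0],[0,0,0,0,0,0],[0,0,0,0,0,0]]]' --gripper 0

```text
time: 12.88
position: [0.5919, -0.0955, 0.1012]
tool_rot: [0.029, 1.0, -0.001, 0.002]
ft_force: [-0.7, 0.5, 0.5]
grip_width: 0.0005
grip_force: 0.0
```

Correct x by -9 mm and y by +2.5 mm, then descend.

Call:
drive_tool --deltas '[[[9,2,0,0,0,0],[0,0,15,0,0,0],[0,0,15,0,0,0],[0,0,5,0,0,0],[0,0,0,0,0,0],[0,0,0,0,0,0]]]'

```text
time: 13.38
position: [0.5781, -0.0906, 0.0661]
tool_rot: [0.028, 1.0, 0.0, -0.001]
ft_force: [0.4, -0.1, -0.5]
grip_width: 0.0003
grip_force: 0.0
```

Call:
drive_tool --deltas '[[[0,0,1.5,0,0,0],[0,0,1.5,0,0,0],[0,0,0,0,0,0],[0,0,0,0,0,0]]]'

```text
time: 13.72
position: [0.5795, -0.0914, 0.0635]
tool_rot: [0.028, 1.0, -0.0, 0.0]
ft_force: [0.4, 0.5, 0.1]
grip_width: 0.0004
grip_force: 0.0
```

Call:
drive_tool --deltas '[[[-3.5,-1.5,0,0,0,0],[0,0,1,0,0,0],[0,0,1.5,0,0,0],[0,0,1.5,0,0,0],[0,0,0,0,0,0],[0,0,0,0,0,0]]]'

```text
time: 14.22
position: [0.5838, -0.0936, 0.0597]
tool_rot: [0.028, 1.0, -0.0, 0.001]
ft_force: [1.5, -1.1, 4.0]
grip_width: 0.0002
grip_force: 2.0
```

Call:
drive_tool --deltas '[[[0,0,1,0,0,0],[0,0,1,0,0,0],[0,0,0,0,0,0],[0,0,0,0,0,0]]]'

```text
time: 14.55
position: [0.5838, -0.0935, 0.0584]
tool_rot: [0.028, 1.0, -0.001, 0.001]
ft_force: [0.9, -1.1, 9.6]
grip_width: 0.0005
grip_force: 4.6
```

Call:
drive_tool --deltas '[[[0,0,1,0,0,0],[0,0,0.5,0,0,0],[0,0,0,0,0,0],[0,0,0,0,0,0]]]'

```text
time: 14.88
position: [0.5838, -0.0935, 0.0582]
tool_rot: [0.028, 1.0, -0.001, 0.002]
ft_force: [-0.9, 0.3, 17.6]
grip_width: 0.0004
grip_force: 8.9
```

Call:
drive_tool --deltas '[[[0,0,-2,0,0,0],[0,0,-4,0,0,0],[0,0,-10,0,0,0],[0,0,-30,0,0,0],[0,0,-40,0,0,0],[0,0,-30,0,0,0],[0,0,0,0,0,0]]]'

```text
time: 15.47
position: [0.5851, -0.0935, 0.1773]
tool_rot: [0.028, 1.0, -0.001, 0.004]
ft_force: [1.2, -0.6, 0.5]
grip_width: 0.0004
grip_force: 0.0
```

Call:
drive_tool --deltas '[[[40,0,0,0,0,0],[40,0,0,0,0,0],[40,0,0,0,0,0],[30,0,0,0,0,0],[0,0,0,0,0,0],[0,0,0,0,0,0],[0,0,0,0,0,0]]]'

```text
time: 16.05
position: [0.4332, -0.0846, 0.1715]
tool_rot: [0.029, 1.0, 0.0, -0.0]
ft_force: [0.5, -0.4, 0.4]
grip_width: 0.0005
grip_force: 0.0
```

Run:
```python
from h import *
t=eyes.camera("top")
a=cv2.resize(t["img"][150:235,215:315,::-1],(600,510),interpolation=cv2.INTER_CUBIC)
cv2.imwrite("pics/m5.png",a)
```

```text
(no output)
```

View pics/m5.png

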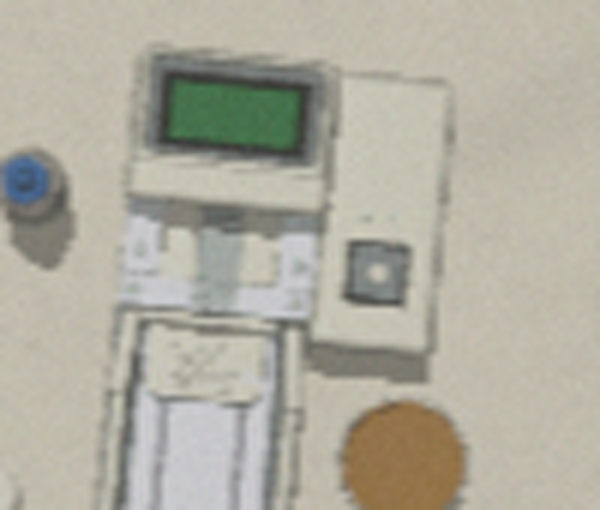

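The key went fully down (travel stopped at 17.6 N) and was released. The cassette is still home, and the bottle and dish have not moved.

```bash
python3 -c "
from rig import ticket
print(ticket.hand_in())"
```

```text
the job is handed in; nothing more can be done
None
```

The cassette is loaded home against the end stop and stays there by itself, the start key was pressed fully and released, and the job is handed in at about 16 s of robot time (no verdict was returned).

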